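# Find the dragging roller of the infeed track by feel

### The arm

A 6-joint arm with a two-finger parallel gripper is mounted at the origin on the work surface. World frame = base frame: x ahead of the robot, y to its left, z up, the work surface at z = 0. Lengths are in mm, angles in degrees, forces in N, time in s.
With the tool pointing down it reaches from about 275 to 725 mm from the base axis. Payload 15.9 kg.
Tool frame: the origin (TCP) lies at the very end of the fingers, on their centre line; the grasp point (between the pads) lies 19 mm behind it (ctrl.pinch_z is the distance from the TCP to the grasp point, in mm); x points along the fingers, z is the direction in which the jaws open and shut, and the axes are right-handed (so a half turn about x gives the same grasp; the last joint's range is limited). The gripper opens to 85 mm and grips with 20 to 120 N. Pads are 22 mm wide; open, the fingers measure 114 mm over their backs; the gripper's body (76 mm by 85 mm) begins 54 mm behind the grasp point. The pads swing forward as they close: fully open they stand 13 mm farther back than shut.
Start: joints at [73.281, 12.198, -1.971, 75.831, 0, 90], TCP at [143.832, 478.85, 231.306] pointing down, gripper open.
Joint ranges: [-170.91, 170.91], [-42.67, 98.43], [-65.05, 77.54], [-120.47, 116.71], [-90, 82.35], [-180, 180]. Speed limits (degrees/s): [108.29, 108.29, 136.94, 147.25, 180, 180].

### API

Orientations are given as [roll, pitch, yaw] about the fixed x, y, z axes, in that order (R = Rz(yaw) Ry(pitch) Rx(roll)).
In Python, from rig import ctrl, optics gives the robot as it stands.
- The arm moves only by the tool play_rows, never from a script. Its argument "steps" is text: rows parted by semicolons, each of 4 numbers parted by spaces: the shift along the tool's x, y, z in cm, then the turn about the tool's x in rad. A call has exactly 8 rows; each row shifts and turns the commanded pose from where the row before left it, along the tool's axes as they then stand; what a row does not reach is not made up. A row lasts 1/10 s, in which the tool goes at most 50 mm and 8.59 degrees, less where a joint would pass 70% of its speed; a pose out of reach is approached as far as the arm can. A call is refused whole if a number of a shift passes 5 or a number of a turn 0.15, either way. A call with a gripper value outside its range is refused whole. "claw" is the gripper's target within -1 to 1 (shut at 1, half-way at 0, fully open at -1), set as the call begins (left out, the last holds). The fingers move at their own pace and stop on an object; "newtons" is the grip in N (left out, the last holds). Time passes only in rows, so rows that do not move let the fingers close, or fill a call up. It gives the time, the measured TCP pose, the force and the opening at its end, in the units of the state.
- ctrl.read_state(): the state, without advancing time (a new reading comes with each control period).
- optics.capture(name): name is "scene" or "top"; returns (picture, depth): 384x512x3 uint8, red, green, blue; 384x512 float32, mm along the optical axis (not along the pixel's ray), 0 where there is no reading.
- optics.camera_info(name): a dict with "K" (3x3 intrinsics, pixels), "position" and "orientation" of the camera in the world. Camera axes: x right, y down, z forward; pixel columns grow to the right and rows downward; lengths in mm; the calibration is good to about 2 mm. A picture is of the moment at which its call begins. camera_info takes no time and is no camera call.
- ctrl.close_job(): hands the job in, once; it reports no verdict.
The state is a dict: "clock": time; "joint_positions": joint angles; "qd": joint speeds; "tau": joint torques, N m; "ee_pos": TCP position; "ee_rot": TCP orientation; "ft_force": force on the tool from outside, world axes, zero at the start; "moment": the same for the moment, N m; "grip_width": finger opening in mm.
Only numpy, scipy, OpenCV 4.12 (cv2) and the standard library are available. Lean on these libraries where they do the work, as an engineer would, in place of code of your own. Each camera call takes 0.05 s, during which the arm holds its last target. There are 200 camera calls.

### The job

One of the three rollers of the sheet-feeding track has a bad bearing that drags and soon jams. Stroke every roller round with light fingertips, keeping to one direction and never bearing down hard, until the sound two have each run at least a quarter turn and you have felt which one is bad; then lift the bad roller out of its slots and lay it gently on the floor of the empty metal tray, lying flat, leaving the sound rollers in their slots and everything else where it is.

Things in the scene. Friction and masses are not known exactly. Their poses are not given: they have to be found in the camera images.
- roller_a_mid (a point): Conveyor roller: grey metal tube 50 mm in diameter, 110 mm long, turning by its own bearings on a fixed axle; about 0.42 kg. This point: middle of the tube, half-way up; local x along the axle. The axle sticks out 16 mm at each end (flats 12 mm wide, 14 mm high). In the track the middle is 75 to 87 mm above the bench, the tube's top 25 mm higher. Rollers a, b, c look alike and lie in any order.
- roller_a_shell (a joint): Turn of roller_a's tube on its axle, rad, 0 at the start, counter-clockwise seen from the roller's +x (top then moves to the roller's -y); it stays as left, hardly coasting. A sound tube turns without end, taking about 0.25 N along its rim; the bad one drags with 3 N and jams after 0.6 rad either way. Fingertips stroked over the top with 6 to 10 N of press grip enough; over 25 N harms the bearings.
- roller_b_mid (a point): Conveyor roller: grey metal tube 50 mm in diameter, 110 mm long, turning by its own bearings on a fixed axle; about 0.42 kg. This point: middle of the tube, half-way up; local x along the axle. The axle sticks out 16 mm at each end (flats 12 mm wide, 14 mm high). In the track the middle is 75 to 87 mm above the bench, the tube's top 25 mm higher. Rollers a, b, c look alike and lie in any order.
- roller_b_shell (a joint): Turn of roller_b's tube on its axle, rad, 0 at the start, counter-clockwise seen from the roller's +x (top then moves to the roller's -y); it stays as left, hardly coasting. A sound tube turns without end, taking about 0.25 N along its rim; the bad one drags with 3 N and jams after 0.6 rad either way. Fingertips stroked over the top with 6 to 10 N of press grip enough; over 25 N harms the bearings.
- roller_c_mid (a point): Conveyor roller: grey metal tube 50 mm in diameter, 110 mm long, turning by its own bearings on a fixed axle; about 0.42 kg. This point: middle of the tube, half-way up; local x along the axle. The axle sticks out 16 mm at each end (flats 12 mm wide, 14 mm high). In the track the middle is 75 to 87 mm above the bench, the tube's top 25 mm higher. Rollers a, b, c look alike and lie in any order.
- roller_c_shell (a joint): Turn of roller_c's tube on its axle, rad, 0 at the start, counter-clockwise seen from the roller's +x (top then moves to the roller's -y); it stays as left, hardly coasting. A sound tube turns without end, taking about 0.25 N along its rim; the bad one drags with 3 N and jams after 0.6 rad either way. Fingertips stroked over the top with 6 to 10 N of press grip enough; over 25 N harms the bearings.
- track: Blue roller track, fixed. Origin: under its middle, 0 to 12 mm above the bench (screw feet); y along it, x across (along the axles), z up. Two side rails 5 mm thick, 290 mm long, 116 mm apart inside, tops at z = 84 mm. Rollers lie across at y = -100, 0, 100, z = 75 mm, axle ends in slots 14 mm wide, 16 mm deep, open upwards: lift straight out. Open below, but for ties at y = +-115, z < 30 mm.
- tray: The repair tray: an empty open rectangular bare-metal tray, fixed, 200 mm (local x) by 160 mm (local y) outside, 35 mm high, walls and floor 4 mm. Origin: on the bench under its middle, z up. It stands to the left or the right of the track. A roller lying on its floor has its middle 29 mm above the bench.
- wrench: A steel spanner, 170 mm, lying in front of the track. Loose; to be left alone. Origin: its underside.
- grease_tin: A low round tin, 64 mm wide, 50 mm high, beyond the tray. Loose; to be left alone. Origin: its underside.
- stud_collet: A small stepped brass collet, 28 mm wide, 60 mm high, standing beyond the yellow bucket. Loose; to be left alone. Origin: its underside.
- locking_pliers: Steel locking pliers, 200 mm, lying behind the track. Loose; to be left alone. Origin: its underside.
- bracket: A small folded steel bracket, 50 x 60 mm, 48 mm high. Loose; to be left alone. Origin: its underside.
- stud_bucket: A yellow bucket of copper weld studs, 146 mm wide, 100 mm high, fixed, on the other side of the track from the tray. Origin: the middle of its underside.
Not all that is in view belongs to the job. What is shaped like the part that bears roller_c_mid but blue or yellow is not meant.

How it is judged:
By the outcome, as a careful person would: the job done as asked, in the order asked, and still so for the second after the job is handed in, with the robot touching nothing.
It also fails if it takes over 72 s, if anything falls off the work surface, if the arm or the gripper's body presses on something with over 40 N, if the wrist force passes 120 N, or if a joint passes its speed limit or range.

## Working session

There is one attempt and no reset: what is moved stays moved. The work goes in short steps, Python scripts to look and compute and a tool call to move; the robot and the scene stay as the last step left them, time stands still between calls to the robot, and variables do not carry over. Pictures are saved under pics/ and viewed, about 8 in all and at most 12, crops included, and the job is handed in when it is done.

Besides the shell and the picture viewer there is one more tool, called after ">>>" in YAML: its name, and indented under it one key for each argument. play_rows: Moves the arm, as the interface text tells. Its arguments: {"type":"object","properties":{"steps":{"type":"string"},"claw":{"type":"number"},"newtons":{"type":"number"}},"required":["steps"]}

```bash
ls; mkdir -p pics; python3 - <<'E'
from rig import ctrl, optics
import cv2,numpy as np
for n in("scene","top"):
    p,d=optics.capture(n); np.savez(f"{n}.npz",p=p,d=d)
    cv2.imwrite(f"pics/{n}0.png",cv2.cvtColor(p,cv2.COLOR_RGB2BGR))
    print(n,optics.camera_info(n))
print(ctrl.read_state())
E
```

```text
pics
scene {'K': array([[469.07449728,   0.        , 267.31019034],
       [  0.        , 469.07449728, 190.27434679],
       [  0.        ,   0.        ,   1.        ]]), 'position': array([ 992.97967615, -852.59303898, 1027.09327146]), 'orientation': array([-1.35973011e+02,  9.79824782e-02,  3.05333368e+01])}
top {'K': array([[488.27549155,   0.        , 264.18148359],
       [  0.        , 488.27549155, 186.87622095],
       [  0.        ,   0.        ,   1.        ]]), 'position': array([ 426.64392154,  -72.64976141, 1406.26997974]), 'orientation': array([-175.99905927,    0.24424843,  -90.82289911])}
{'clock': 0.1, 'joint_positions': array([ 7.32829952e+01,  1.22216212e+01, -2.00374511e+00,  7.58326276e+01,
       -8.71520893e-04,  8.99997518e+01]), 'qd': array([ 0.01568406, -0.05469703,  0.08328011, -0.08941618, -0.03089972,
       -0.0352604 ]), 'tau': array([ 2.78290863e-03, -6.87244678e+01,  4.87808633e+01,  1.21873099e-02,
        7.99857503e-05, -4.43596537e-05]), 'ee_pos': array([143.73734601, 478.56873531, 230.87505349]), 'ee_rot': array([-179.13928345,   89.94199957, -105.85603956]), 'ft_force': array([-0.58755074,  1.00039058,  0.78009421]), 'moment': array([-0.02521247,  0.02830152,  0.0323459 ]), 'grip_width': 85.40533513918457}
```

View pics/top0.png

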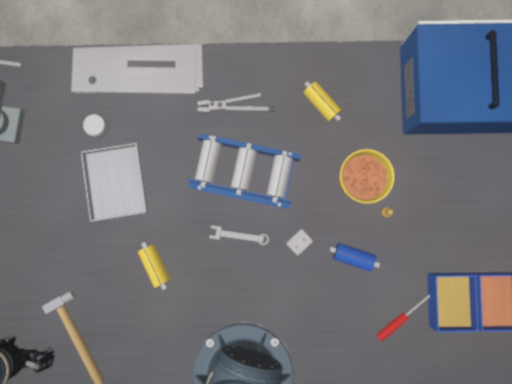

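View pics/scene0.png

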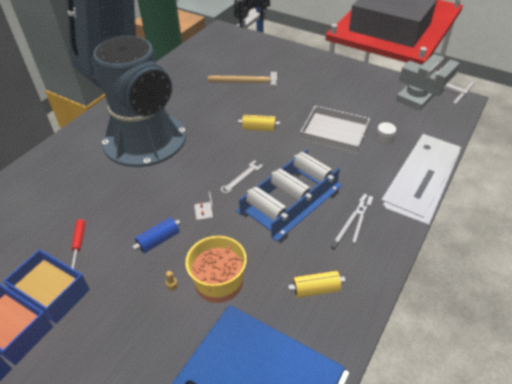

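The top view shows the track at about (245,170), with three grey-white rollers at (208,160), (244,168) and (280,176). The tray is at (113,182), the tin at (94,125) and the bucket at (367,176). Possible lookalikes are the yellow rollers at (322,101) and (153,265), and the blue roller at (355,257). I choose the three grey tubes sitting between the blue rails.

```bash
cat > h.py <<'E'
import numpy as np,cv2
from rig import ctrl,optics
from scipy.spatial.transform import Rotation as Ro
def cam(n):
    i=optics.camera_info(n); return i["K"],np.array(i["position"]),Ro.from_euler('xyz',i["orientation"],degrees=True).as_matrix()
def world(n,d):
    K,p,R=cam(n); v,u=np.mgrid[:d.shape[0],:d.shape[1]]
    c=np.stack([(u-K[0,2])/K[0,0]*d,(v-K[1,2])/K[1,1]*d,d],-1); return c@R.T+p
def ray(n,u,v,z):
    K,p,R=cam(n); r=R@np.array([(u-K[0,2])/K[0,0],(v-K[1,2])/K[1,1],1]); return p+r*(z-p[2])/r[2]
E
python3 - <<'E'
from h import *
for n in("top","scene"):
    f=np.load(n+".npz");p,d=f["p"],f["d"];W=world(n,d)
    hsv=cv2.cvtColor(p,cv2.COLOR_RGB2HSV)
    print(n,"bench z",np.median(W[230:320,200:230,2]) if n=="top" else np.median(W[330:340,100:120,2]))
    roi=(abs(W[...,0]-480)<170)&(abs(W[...,1]-0)<260)
    blue=((hsv[...,0]>100)&(hsv[...,0]<125)&(hsv[...,1]>130)&roi&(W[...,2]>60)&(W[...,2]<120)).astype(np.uint8)
    print("rail top z",np.percentile(W[blue>0][:,2],[50,90,97]))
    r=cv2.minAreaRect(W[blue>0][:,:2].astype(np.float32)); print("track rect",r)
    g=((hsv[...,1]<60)&(W[...,2]>75)&(W[...,2]<130)&roi&(d>0)).astype(np.uint8)
    k,l,s,c=cv2.connectedComponentsWithStats(g)
    for i in range(1,k):
        if s[i,4]>60:
            P=W[l==i]; print("roller px",c[i].round(),s[i,4],cv2.minAreaRect(P[:,:2].astype(np.float32)),"ztop",np.percentile(P[:,2],[90,97]))
    # tray
    roi=(abs(W[...,0]-430)<140)&(W[...,1]>180)&(W[...,1]<460)
    t=((hsv[...,1]<60)&roi&(W[...,2]>22)&(W[...,2]<46)&(d>0)).astype(np.uint8)
    k,l,s,c=cv2.connectedComponentsWithStats(t)
    for i in range(1,k):
        if s[i,4]>40: P=W[l==i];print("tray wall",c[i].round(),s[i,4],cv2.minAreaRect(P[:,:2].astype(np.float32)),np.percentile(P[:,2],[50,95]))
E
```

```text
top bench z 0.5413726440142455
rail top z [86.72981006 90.16542245 91.95488743]
track rect ((570.919921875, -14.590469360351562), (273.9141540527344, 126.47570037841797), 77.21556854248047)
roller px [208. 161.] 782 ((586.8748779296875, 85.28729248046875), (50.070465087890625, 129.8752899169922), 77.27294158935547) ztop [103.74293024 106.12065144]
roller px [244. 168.] 804 ((570.9166259765625, -13.375686645507812), (49.711734771728516, 143.0375213623047), 76.9753646850586) ztop [104.50036021 106.66486288]
roller px [280. 176.] 786 ((549.2385864257812, -110.73754119873047), (48.497100830078125, 142.4861602783203), 77.20970916748047) ztop [103.62370698 105.78033487]
tray wall [113. 200.] 328 ((513.0281982421875, 353.17608642578125), (135.9241485595703, 162.76693725585938), 8.226205825805664) [33.73970831 38.95388668]
scene bench z -0.8687957605208112
rail top z [83.7325787  86.62300151 87.18183366]
track rect ((621.8322143554688, -67.42742919921875), (205.68942260742188, 6.732657432556152), 77.12843322753906)
roller px [312. 166.] 551 ((587.2659912109375, 83.46839904785156), (63.68410873413086, 128.48513793945312), 63.95317077636719) ztop [101.55334792 103.10241876]
roller px [290. 184.] 630 ((572.283203125, -14.928176879882812), (61.19461441040039, 144.46372985839844), 69.40985870361328) ztop [101.68157772 103.28110553]
roller px [266. 203.] 692 ((549.5604858398438, -111.78900146484375), (55.47651672363281, 144.06651306152344), 71.421875) ztop [101.61279549 103.4898906 ]
tray wall [322. 123.] 298 ((512.9224243164062, 351.5866394042969), (134.5777130126953, 175.79490661621094), 7.506052494049072) [29.69866757 36.19859379]
```

```bash
python3 - <<'E'
import cv2
a=cv2.imread("pics/top0.png")[120:225,70:310]; cv2.imwrite("pics/crop0.png",cv2.resize(a,None,fx=3.3,fy=3.3,interpolation=cv2.INTER_CUBIC))
E
```

```text
(no output)
```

View pics/crop0.png

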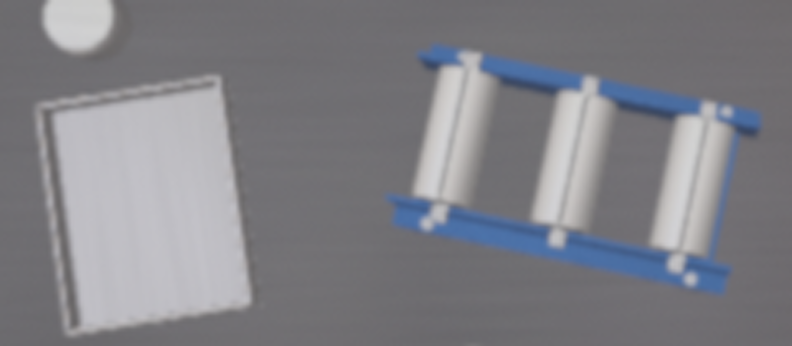

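```bash
cat >> h.py <<'E'
def info():
    s=ctrl.read_state(); R=Ro.from_euler('xyz',s["ee_rot"],degrees=True).as_matrix()
    return s,np.array(s["ee_pos"]),R
def go(t,zdir=None):
    """shift in tool axes (cm) to reach world t (from measured pose), and turn about x (rad) to align tool z with +-zdir (apply after shift)"""
    s,p,R=info(); print("pos",p.round(1),"F",np.array(s["ft_force"]).round(1),"t",s["clock"],"toolz",R[:,2].round(3),"w",round(s["grip_width"],1))
    print("shift cm",(R.T@(np.array(t)-p)/10).round(2))
    if zdir is not None:
        z=np.array([*zdir,0.]);z/=np.linalg.norm(z)
        print("turn",[round(float(np.arctan2(-(R.T@(q*z))[1],(R.T@(q*z))[2])),3) for q in(1,-1)])
E
python3 - <<'E'
from h import *
px=lambda x,y:(70+x/3.3-.35,120+y/3.3-.35)
E=[]
for a,b in(((470,57),(438,213)),((590,85),(557,238)),((708,107),(677,263))):
    A=ray("top",*px(*a),85);B=ray("top",*px(*b),85);E.append((A+B)/2);print("mid",E[-1].round(1),"len",np.linalg.norm(A-B).round(1),"yaw",np.degrees(np.arctan2(*(A-B)[[1,0]])).round(1))
print("spacing",np.linalg.norm(E[0]-E[2]),"dir",np.degrees(np.arctan2(*(E[0]-E[2])[[1,0]])),"mean",np.mean(E,0))
T=[ray("top",*px(*c),35) for c in((38,105),(220,77),(250,303),(68,333))]
print("tray",np.round(T,1)[:,:2].tolist(),"ctr",np.mean(T,0).round(1),[round(np.linalg.norm(T[i]-T[i-1])) for i in range(4)], "long yaw",np.degrees(np.arctan2(*(T[0]-T[3])[[1,0]])))
E1=E[1]
go([E1[0],E1[1],200],(np.sin(np.radians(12.8)),np.cos(np.radians(12.8))))
E
```

```text
mid [593.5  85.7  85. ] len 132.0 yaw -11.9
mid [570.  -12.7  85. ] len 129.6 yaw -12.8
mid [ 549.1 -110.4   85. ] len 131.5 yaw -12.1
spacing 201.10809475899126 dir 77.26138300590586 mean [570.88302926 -12.46553303  85.        ]
tray [[630.8, 449.0], [652.7, 292.7], [458.3, 266.3], [435.0, 421.2]] ctr [544.2 357.3  35. ] [198, 158, 196, 157] long yaw 8.098811436583702
pos [143.7 478.6 230.9] F [-0.6  1.   0.8] t 0.1 toolz [ 0.288  0.958 -0.001] w 85.4
shift cm [  3.12 -54.96 -34.78]
turn [-0.068, 3.073]
```

>>> play_rows:
  steps: "0 -3.28 -2.4 -0.068; 0 -3.28 -2.4 0; 0 -3.28 -2.4 0; 0 -3.28 -2.4 0; 0 -3.28 -2.4 0; 0 -3.28 -2.4 0; 0 -3.28 -2.4 0; 0 -3.28 -2.4 0"
  claw: 1
  newtons: 40

```text
clock: 0.9
ee_pos: [355.6, 230.1, 231.2]
ee_rot: [121.4, 90.0, -161.4]
ft_force: [0.5, 1.4, 0.5]
grip_width: -0.2
```

>>> play_rows:
  steps: "0 -3.28 -2.4 0; 0 -3.28 -2.4 0; 0 -3.28 -2.4 0; 0 -3.28 -2.4 0; 0 -3.28 -2.4 0; 0 -3.28 -2.4 0; 0 -3.28 -2.4 0; 0 -3.28 -2.4 0"

```text
clock: 1.7
ee_pos: [568.9, -15.3, 231.0]
ee_rot: [93.4, 90.0, 170.6]
ft_force: [-0.8, 1.1, -0.3]
grip_width: 0.4
```

```bash
python3 - <<'E'
from h import *
p,d=optics.capture("scene"); cv2.imwrite("pics/s1.png",cv2.resize(cv2.cvtColor(p,cv2.COLOR_RGB2BGR)[60:260,180:400],None,fx=2.7,fy=2.7,interpolation=cv2.INTER_CUBIC))
go([570.9,-12.7,110],(np.sin(np.radians(12.7)),np.cos(np.radians(12.7))))
E
```

```text
pos [571.6 -19.3 230. ] F [-5.  -5.2 -3.2] t 1.75 toolz [ 0.224  0.975 -0.002] w -0.1
shift cm [12.    0.21  0.64]
turn [-0.005, 3.137]
```

View pics/s1.png

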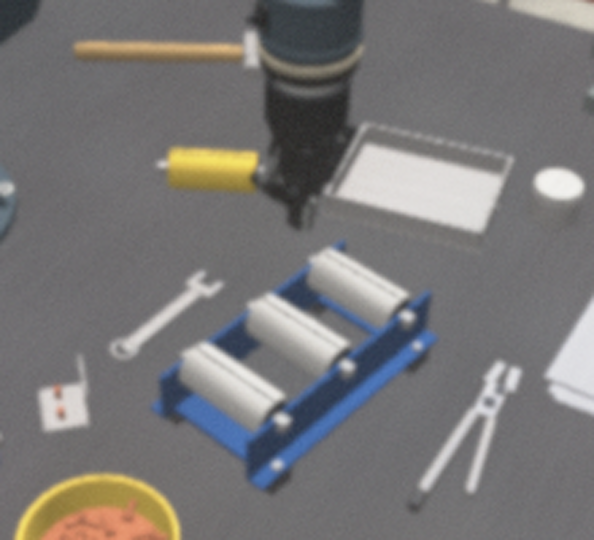

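>>> play_rows:
  steps: "0 0 -0.5 0; 0 0 -0.5 0; 2 0 0 0; 2 0 0 0; 2 0 0 0; 2 0 0 0; 2 0 0 0; 1 0 0 0"

```text
clock: 2.55
ee_pos: [564.5, -22.8, 120.1]
ee_rot: [97.8, 89.9, 175.0]
ft_force: [0.0, -0.0, -0.1]
grip_width: -0.2
```

>>> play_rows:
  steps: "0 0 0 0; 0 0 0 0; 0 0 0 0; 0 0 0 0; 0 0 0 0; 0 0 0 0; 0 0 0 0; 0 0 0 0"

```text
clock: 3.35
ee_pos: [565.9, -23.6, 121.3]
ee_rot: [100.1, 90.0, 177.3]
ft_force: [-0.6, 0.2, 0.2]
grip_width: -0.3
```

```bash
python3 - <<'E'
from h import *
go([570.9,-12.7,110],(np.sin(np.radians(12.7)),np.cos(np.radians(12.7))))
E
```

```text
pos [565.9 -23.6 121.3] F [-0.6  0.2  0.2] t 3.35 toolz [ 0.222  0.975 -0.   ] w -0.3
shift cm [ 1.13 -0.24  1.17]
turn [-0.002, 3.139]
```

>>> play_rows:
  steps: "0.5 0 0 0; 0.5 0 0 0; 0.4 0 0 0; 0.1 0 0 0; 0 0 0 0; 0.1 0 0 0; 0 0 0 0; 0 0 0 0"

```text
clock: 4.15
ee_pos: [566.0, -23.5, 105.4]
ee_rot: [-74.9, 90.0, 2.3]
ft_force: [-0.4, 0.0, -0.3]
grip_width: 0.0
```

>>> play_rows:
  steps: "0.05 0 0 0; 0 0 0 0; 0.05 0 0 0; 0 0 0 0; 0.05 0 0 0; 0 0 0 0; 0 0 0 0; 0 0 0 0"

```text
clock: 4.95
ee_pos: [566.0, -23.6, 103.8]
ee_rot: [-131.3, 90.0, -54.2]
ft_force: [0.7, 0.2, -0.3]
grip_width: -0.0
```

>>> play_rows:
  steps: "0.05 0 0 0; 0 0 0 0; 0.05 0 0 0; 0 0 0 0; 0.05 0 0 0; 0 0 0 0; 0 0 0 0; 0 0 0 0"

```text
clock: 5.75
ee_pos: [565.9, -23.5, 102.3]
ee_rot: [105.9, 90.0, -176.9]
ft_force: [-1.1, 0.6, -0.1]
grip_width: -0.1
```

>>> play_rows:
  steps: "0.03 0 0 0; 0 0 0 0; 0.03 0 0 0; 0 0 0 0; 0.04 0 0 0; 0 0 0 0; 0 0 0 0; 0 0 0 0"

```text
clock: 6.55
ee_pos: [566.0, -23.6, 101.6]
ee_rot: [-93.1, 90.0, -15.9]
ft_force: [-1.3, -0.4, 6.2]
grip_width: -0.4
```

>>> play_rows:
  steps: "0.01 0 0 0; 0 0 0.2 0; 0 0 0.2 0; 0 0 0.2 0; 0 0 0.2 0; 0 0 0.2 0; 0 0 0.2 0; 0 0 0.2 0"

```text
clock: 7.35
ee_pos: [569.3, -10.1, 102.3]
ee_rot: [-100.6, 89.9, -23.4]
ft_force: [-7.0, -1.2, 17.8]
grip_width: 0.1
```

>>> play_rows:
  steps: "-0.05 0 0 0; 0 0 0.2 0; 0 0 0.2 0; 0 0 0.2 0; 0.02 0 0.2 0; 0.02 0 0.2 0; 0 0 0 0; 0 0 0 0"

```text
clock: 8.15
ee_pos: [572.0, -0.5, 102.2]
ee_rot: [-101.9, 89.9, -24.7]
ft_force: [-0.5, -3.4, 12.2]
grip_width: -0.2
```

>>> play_rows:
  steps: "-0.3 0 0 0; -1 0 0 0; -2 0 0 0; -2 0 0 0; -2 -2 -4.5 0; 0 -2 -4.5 0; 0 -2 -4.5 0; 0 0 0 0"

```text
clock: 8.95
ee_pos: [599.6, -147.3, 173.2]
ee_rot: [-154.5, 89.9, -77.6]
ft_force: [0.6, 1.6, -1.1]
grip_width: 0.0
```

```bash
python3 - <<'E'
from h import *
p,d=optics.capture("scene"); cv2.imwrite("pics/s2.png",cv2.resize(cv2.cvtColor(p,cv2.COLOR_RGB2BGR)[140:245,230:350],None,fx=5,fy=5,interpolation=cv2.INTER_CUBIC))
go([570.9,-12.7,110],(np.sin(np.radians(12.7)),np.cos(np.radians(12.7))))
E
```

```text
pos [ 599.3 -144.9  173.1] F [-1.1  0.8  0.1] t 9.0 toolz [ 0.225  0.974 -0.   ] w -0.1
shift cm [ 6.31  5.74 12.24]
turn [-0.006, 3.136]
```

View pics/s2.png

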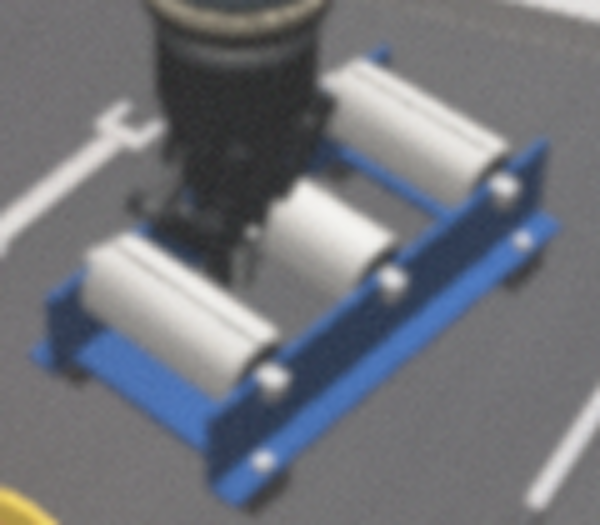

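>>> play_rows:
  steps: "0 2.8 0.5 0; 0 2.8 0.5 0; 1.5 0 0 0; 1.5 0 0 0; 1.5 0 0 0; 1.5 0 0 0; 0.7 0 0 0; 0 0 0 0"

```text
clock: 9.8
ee_pos: [546.3, -119.3, 105.7]
ee_rot: [86.4, 89.9, 163.7]
ft_force: [-0.5, 0.6, 1.1]
grip_width: -0.3
```

```bash
python3 - <<'E'
from h import *
go([546.5,-121.8,101.2])
E
```

```text
pos [ 546.3 -119.3  105.7] F [-0.5  0.6  1.1] t 9.8 toolz [0.221 0.975 0.   ] w -0.3
shift cm [ 0.45 -0.07 -0.24]
```

>>> play_rows:
  steps: "0 0 -0.2 0; 0.1 0 0 0; 0.1 0 0 0; 0.1 0 0 0; 0.05 0 0 0; 0 0 0 0; 0 0 0 0; 0 0 0 0"

```text
clock: 10.6
ee_pos: [546.4, -122.0, 102.6]
ee_rot: [-148.0, 90.0, -70.9]
ft_force: [0.4, 0.1, 0.1]
grip_width: -0.1
```

>>> play_rows:
  steps: "0.05 0 0 0; 0 0 0 0; 0.03 0 0 0; 0 0 0 0; 0.03 0 0 0; 0 0 0 0; 0 0 0 0; 0 0 0 0"

```text
clock: 11.4
ee_pos: [546.5, -122.1, 101.6]
ee_rot: [-107.8, 90.0, -30.6]
ft_force: [-1.2, -1.0, 4.1]
grip_width: 0.4
```

>>> play_rows:
  steps: "0.02 0 0 0; 0 0 0.2 0; -0.01 0 0.2 0; -0.02 0 0.2 0; -0.02 0 0.2 0; -0.01 0 0.2 0; 0 0 0.2 0; 0 0 0.2 0"

```text
clock: 12.2
ee_pos: [549.7, -108.2, 102.4]
ee_rot: [-81.0, 90.0, -3.8]
ft_force: [-2.6, 0.8, 10.4]
grip_width: -0.1
```

>>> play_rows:
  steps: "0 0 0.2 0; 0 0 0.2 0; 0.01 0 0.2 0; 0.01 0 0.2 0; 0.02 0 0.2 0; 0 0 0 0; 0 0 0 0; 0 0 0 0"

```text
clock: 13.0
ee_pos: [551.9, -98.4, 101.6]
ee_rot: [-24.9, 90.0, 52.3]
ft_force: [-1.0, 2.1, 5.1]
grip_width: -0.1
```

>>> play_rows:
  steps: "-0.6 0 0 0; 0 0 -1.2 0; 0 0 -1.2 0; 0 0 0 0; 0.4 0 0 0; 0.1 0 0 0; 0.1 0 0 0; 0.02 0 0 0"

```text
clock: 13.8
ee_pos: [546.4, -121.9, 101.5]
ee_rot: [176.9, 90.0, -106.0]
ft_force: [-3.8, -0.7, 8.1]
grip_width: -0.1
```

>>> play_rows:
  steps: "0 0 0 0; 0 0 0.2 0; -0.01 0 0.2 0; -0.02 0 0.2 0; -0.02 0 0.2 0; -0.01 0 0.2 0; 0 0 0.2 0; 0 0 0.2 0"

```text
clock: 14.6
ee_pos: [549.5, -108.0, 102.4]
ee_rot: [-92.8, 90.0, -15.6]
ft_force: [-4.1, 0.7, 10.0]
grip_width: 0.0
```

>>> play_rows:
  steps: "0 0 0.2 0; 0 0 0.2 0; 0.01 0 0.2 0; 0.01 0 0.2 0; 0.02 0 0.2 0; 0 0 0 0; -0.6 0 0 0; 0 0 -1.2 0"

```text
clock: 15.4
ee_pos: [549.6, -110.0, 108.3]
ee_rot: [-81.9, 89.9, -4.6]
ft_force: [-0.2, -0.5, -0.5]
grip_width: 0.1
```

>>> play_rows:
  steps: "0 0 -1.2 0; 0 0 0 0; 0.4 0 0 0; 0.1 0 0 0; 0.1 0 0 0; 0.02 0 0 0; 0 0 0 0; 0 0 0 0"

```text
clock: 16.2
ee_pos: [546.3, -121.9, 101.5]
ee_rot: [178.0, 90.0, -104.8]
ft_force: [-3.9, -0.5, 5.7]
grip_width: 0.2
```

>>> play_rows:
  steps: "0 0 0 0; 0 0 0.2 0; -0.01 0 0.2 0; -0.02 0 0.2 0; -0.02 0 0.2 0; -0.01 0 0.2 0; 0 0 0.2 0; 0 0 0.2 0"

```text
clock: 17.0
ee_pos: [549.5, -108.0, 102.4]
ee_rot: [-89.0, 90.0, -11.8]
ft_force: [-4.5, 0.6, 10.6]
grip_width: 0.2
```

>>> play_rows:
  steps: "-1 0 0 0; -1 0 3.6 0; 0 0 5 0; 0 0 5 0; 0 0 4 0; 0 0 1 0; 0.9 0 0 0; 0.8 0 0 0"

```text
clock: 17.8
ee_pos: [590.7, 72.3, 104.2]
ee_rot: [169.5, 90.0, -113.3]
ft_force: [0.3, 0.2, -0.4]
grip_width: 0.3
```

>>> play_rows:
  steps: "0.05 0 0 0; 0 0 0 0; 0 0 0 0; 0 0 0 0; 0 0 0 0; 0 0 0 0; 0 0 0 0; 0 0 0 0"

```text
clock: 18.6
ee_pos: [590.8, 73.0, 104.4]
ee_rot: [145.3, 90.0, -137.5]
ft_force: [-0.3, 0.1, 0.2]
grip_width: 0.4
```

```bash
python3 - <<'E'
from h import *
go([590.7,72.9,101.4])
E
```

```text
pos [590.8  73.  104.4] F [-0.3  0.1  0.2] t 18.6 toolz [ 0.222  0.975 -0.   ] w 0.4
shift cm [ 0.3   0.01 -0.02]
```

>>> play_rows:
  steps: "0.1 0 0 0; 0.1 0 0 0; 0.05 0 0 0; 0 0 0 0; 0.05 0 0 0; 0 0 0 0; 0 0 0 0; 0 0 0 0"

```text
clock: 19.4
ee_pos: [590.9, 73.0, 101.6]
ee_rot: [-81.0, 90.0, -3.8]
ft_force: [-1.8, -1.5, 4.7]
grip_width: -0.0
```

>>> play_rows:
  steps: "0.02 0 0 0; 0 0 0.2 0; -0.01 0 0.2 0; -0.02 0 0.2 0; -0.02 0 0.2 0; -0.01 0 0.2 0; 0 0 0.2 0; 0 0 0.2 0"

```text
clock: 20.2
ee_pos: [594.1, 87.0, 102.4]
ee_rot: [-42.1, 90.0, 35.1]
ft_force: [-3.0, 0.7, 10.4]
grip_width: -0.3
```

>>> play_rows:
  steps: "0 0 0.2 0; 0 0 0.2 0; 0.01 0 0.2 0; 0.01 0 0.2 0; 0.02 0 0.2 0; 0 0 0 0; 0 0 0 0; 0 0 0 0"

```text
clock: 21.0
ee_pos: [596.3, 96.7, 101.6]
ee_rot: [-24.5, 90.0, 52.7]
ft_force: [-1.4, 2.4, 5.6]
grip_width: -0.2
```

Same feel as the roller at y≈-110: free. The middle roller dragged about 3 N. I'll give this one two more strokes, then check the seams from above.

>>> play_rows:
  steps: "-0.6 0 0 0; 0 0 -1.2 0; 0 0 -1.2 0; 0 0 0 0; 0.4 0 0 0; 0.1 0 0 0; 0.1 0 0 0; 0.02 0 0 0"

```text
clock: 21.8
ee_pos: [590.9, 73.1, 101.5]
ee_rot: [-125.9, 90.0, -48.7]
ft_force: [-3.1, -0.8, 8.5]
grip_width: -0.1
```

>>> play_rows:
  steps: "0 0 0 0; 0 0 0.2 0; -0.01 0 0.2 0; -0.02 0 0.2 0; -0.02 0 0.2 0; -0.01 0 0.2 0; 0 0 0.2 0; 0 0 0.2 0"

```text
clock: 22.6
ee_pos: [594.0, 87.2, 102.4]
ee_rot: [-41.3, 90.0, 35.9]
ft_force: [-3.6, 0.6, 10.4]
grip_width: -0.0
```

>>> play_rows:
  steps: "0 0 0.2 0; 0 0 0.2 0; 0.01 0 0.2 0; 0.01 0 0.2 0; 0.02 0 0.2 0; 0 0 0 0; -0.6 0 0 0; 0 0 -1.2 0"

```text
clock: 23.4
ee_pos: [593.9, 85.2, 108.0]
ee_rot: [-66.1, 89.9, 11.2]
ft_force: [-0.4, -0.9, -0.3]
grip_width: -0.2
```

>>> play_rows:
  steps: "0 0 -1.2 0; 0 0 0 0; 0.4 0 0 0; 0.1 0 0 0; 0.1 0 0 0; 0.02 0 0 0; 0 0 0 0; 0 0 0 0"

```text
clock: 24.2
ee_pos: [590.8, 73.2, 101.5]
ee_rot: [-121.3, 90.0, -44.1]
ft_force: [-2.0, -1.1, 6.4]
grip_width: 0.3
```

>>> play_rows:
  steps: "0 0 0 0; 0 0 0.2 0; -0.01 0 0.2 0; -0.02 0 0.2 0; -0.02 0 0.2 0; -0.01 0 0.2 0; 0 0 0.2 0; 0 0 0.2 0"

```text
clock: 25.0
ee_pos: [594.0, 87.2, 102.4]
ee_rot: [-43.6, 90.0, 33.6]
ft_force: [-2.8, 0.2, 11.1]
grip_width: -0.3
```

>>> play_rows:
  steps: "-1 0 0 0; -2 0 0 0; -3 0 2 0; -2 2 5 0; 0 2 5 0; 0 2 5 0; 0 0 5 0; 0 0 0 0"

```text
clock: 25.8
ee_pos: [586.1, 305.5, 178.5]
ee_rot: [38.1, 89.9, 115.5]
ft_force: [0.7, -1.6, -0.5]
grip_width: 0.0
```

```bash
python3 - <<'E'
from h import *
p,d=optics.capture("top"); cv2.imwrite("pics/t3.png",cv2.resize(cv2.cvtColor(p,cv2.COLOR_RGB2BGR)[125:215,180:310],None,fx=5,fy=5,interpolation=cv2.INTER_CUBIC))
go([570.9-2.6,-12.7-11.7,101.4])
E
```

```text
pos [586.2 302.9 178.6] F [-0.6  0.6  0.5] t 25.85 toolz [ 0.218  0.976 -0.   ] w -0.2
shift cm [  7.73  -5.4  -32.33]
```

View pics/t3.png

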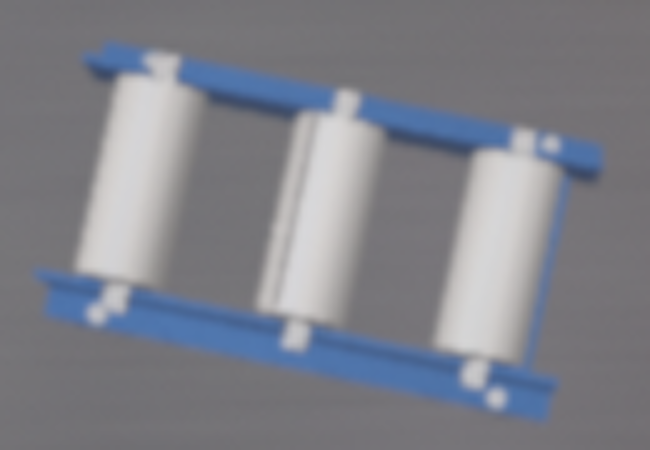

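The middle roller's seam stopped about 0.6 rad over, at crop pixel (300,210). The seams on the outer two have gone out of view, so those ran freely past a quarter turn. The middle roller is the bad one, and I'll grasp it now.

>>> play_rows:
  steps: "0 -0.68 -3.89 0; 0 -0.68 -3.89 0; 0 -0.68 -3.89 0; 0 -0.68 -3.89 0; 0 -0.68 -3.89 0; 0 -0.68 -3.89 0; 0 -0.68 -3.89 0; 0 -0.68 -3.89 0"
  claw: -1

```text
clock: 26.65
ee_pos: [569.8, -17.9, 179.8]
ee_rot: [-100.2, 90.0, -23.1]
ft_force: [0.2, 0.6, 0.7]
grip_width: 85.3
```

>>> play_rows:
  steps: "0 0 0 0; 0 0 0 0; 0 0 0 0; 0 0 0 0; 0 0 0 0; 0 0 0 0; 0 0 0 0; 0 0 0 0"

```text
clock: 27.45
ee_pos: [570.5, -15.3, 179.2]
ee_rot: [117.1, 90.0, -165.7]
ft_force: [-0.2, 0.9, 0.1]
grip_width: 85.4
```

```bash
python3 - <<'E'
from h import *
go([571,-12.6,55],(np.sin(np.radians(12.7)),np.cos(np.radians(12.7))))
E
```

```text
pos [570.5 -15.3 179.2] F [-0.2  0.9  0.1] t 27.45 toolz [ 0.222  0.975 -0.   ] w 85.4
shift cm [1.242e+01 1.000e-02 2.800e-01]
turn [-0.002, 3.14]
```

>>> play_rows:
  steps: "0 0 0.28 0; 2 0 0 0; 2 0 0 0; 2 0 0 0; 2 0 0 0; 2 0 0 0; 2 0 0 0; 0.4 0 0 0"

```text
clock: 28.25
ee_pos: [569.8, -12.6, 53.2]
ee_rot: [100.8, 89.8, 178.0]
ft_force: [-0.3, -0.2, 0.0]
grip_width: 85.6
```

>>> play_rows:
  steps: "0 0 0 0; 0 0 0 0; 0 0 0 0; 0 0 0 0; 0 0 0 0; 0 0 0 0; 0 0 0 0; 0 0 0 0"
  claw: 1
  newtons: 40

```text
clock: 29.05
ee_pos: [571.9, -12.6, 56.5]
ee_rot: [-68.9, 89.9, 8.3]
ft_force: [-0.3, 1.9, 5.9]
grip_width: 48.9
```

>>> play_rows:
  steps: "-0.3 0 0 0; -0.3 0 0 0; -0.4 0 0 0; -0.5 0 0 0; -0.5 0 0 0; -1 0 0 0; -1 0 0 0; -1 0 0 0"

```text
clock: 29.85
ee_pos: [571.3, -12.8, 106.4]
ee_rot: [-77.6, 90.0, -0.4]
ft_force: [0.4, -1.1, -4.3]
grip_width: 48.9
```

>>> play_rows:
  steps: "-1 0 0 0; -1 0 0 0; -1 0 0 0; -1 0 0 0; -1 0 0 0; 0 0 0 0; 0 0 0 0; 0 0 0 0"

```text
clock: 30.65
ee_pos: [570.8, -12.8, 154.7]
ee_rot: [100.7, 89.9, 177.9]
ft_force: [-0.2, 0.9, -4.2]
grip_width: 48.5
```

```bash
python3 - <<'E'
from h import *
p,d=optics.capture("scene"); cv2.imwrite("pics/s4.png",cv2.resize(cv2.cvtColor(p,cv2.COLOR_RGB2BGR)[80:240,220:400],None,fx=3.5,fy=3.5,interpolation=cv2.INTER_CUBIC))
a=np.radians(8.1)
go([544.2,357.3,150],(-np.sin(a),np.cos(a)))
E
```

```text
pos [570.8 -12.8 154.6] F [-0.7  0.  -4.9] t 30.7 toolz [ 0.222  0.975 -0.   ] w 49.2
shift cm [ 0.47 10.81 35.5 ]
turn [-0.365, 2.776]
```

View pics/s4.png

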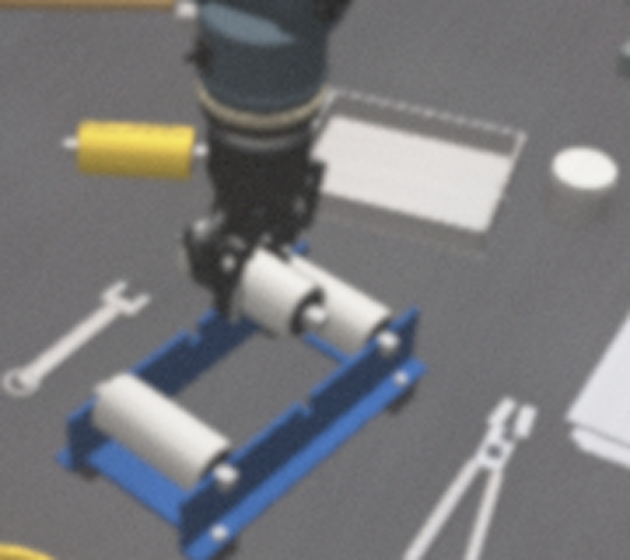

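>>> play_rows:
  steps: "0 0.6 2 0; 0 1.1 3.6 0; 0 1.1 3.6 0; 0 1.1 3.6 0; 0 1.1 3.6 0; 0 1.1 3.6 0; 0 1.1 3.6 0; 0 1.1 3.6 0"

```text
clock: 31.5
ee_pos: [550.0, 272.3, 154.8]
ee_rot: [133.5, 90.0, -149.3]
ft_force: [1.0, -1.0, -5.1]
grip_width: 48.9
```

>>> play_rows:
  steps: "0 1.1 3.6 0; 0 1.1 3.6 0; 0 0.3 1.1 0; 0 0 0 -0.12; 0 0 0 -0.12; 0 0 0 -0.12; 0 0 0 0; 0 0 0 0"

```text
clock: 32.3
ee_pos: [544.6, 357.0, 154.9]
ee_rot: [121.7, 90.0, -140.7]
ft_force: [-0.6, -0.6, -5.5]
grip_width: 48.8
```

>>> play_rows:
  steps: "1.5 0 0 0; 1.5 0 0 0; 1.5 0 0 0; 0 0 0 0; 0 0 0 0; 0 0 0 0; 0 0 0 0; 0 0 0 0"

```text
clock: 33.1
ee_pos: [544.9, 357.5, 110.8]
ee_rot: [-65.5, 90.0, 32.3]
ft_force: [-0.2, -0.1, -4.4]
grip_width: 48.9
```

```bash
python3 - <<'E'
from h import *
a=np.radians(8.1)
go([544.2,357.3,10],(-np.sin(a),np.cos(a)))
E
```

```text
pos [544.9 357.5 110.8] F [-0.2 -0.1 -4.4] t 33.1 toolz [-0.135  0.991  0.   ] w 48.9
shift cm [ 1.008e+01  8.000e-02 -1.000e-02]
turn [-0.005, 3.136]
```

>>> play_rows:
  steps: "1.5 0 0 0; 1.5 0 0 0; 1.5 0 0 0; 1.5 0 0 0; 1.5 0 0 0; 1.2 0 0 0; 0.6 0 0 0; 0.4 0 0 0"

```text
clock: 33.9
ee_pos: [544.6, 357.3, 13.0]
ee_rot: [118.7, 90.0, -143.5]
ft_force: [-0.1, -0.1, -4.2]
grip_width: 48.9
```

>>> play_rows:
  steps: "0 0 0 0; 0.1 0 0 0; 0.1 0 0 0; 0.1 0 0 0; 0 0 0 0; 0 0 0 0; 0 0 0 0; 0 0 0 0"

```text
clock: 34.7
ee_pos: [544.7, 357.3, 10.3]
ee_rot: [-74.6, 90.0, 23.2]
ft_force: [0.5, 0.2, -3.3]
grip_width: 49.0
```

>>> play_rows:
  steps: "0.05 0 0 0; 0 0 0 0; 0.05 0 0 0; 0 0 0 0; 0.05 0 0 0; 0 0 0 0; 0 0 0 0; 0 0 0 0"

```text
clock: 35.5
ee_pos: [544.6, 357.4, 8.8]
ee_rot: [-52.6, 90.0, 45.2]
ft_force: [-0.6, -1.3, -4.1]
grip_width: 48.9
```

>>> play_rows:
  steps: "0.04 0 0 0; 0 0 0 0; 0.03 0 0 0; 0 0 0 0; 0.03 0 0 0; 0 0 0 0; 0 0 0 0; 0 0 0 0"

```text
clock: 36.3
ee_pos: [544.7, 357.4, 8.0]
ee_rot: [-62.6, 90.0, 35.2]
ft_force: [-3.7, -1.2, 5.2]
grip_width: 48.7
```

>>> play_rows:
  steps: "-0.02 0 0 0; 0 0 0 0; 0 0 0 0; 0 0 0 0; 0 0 0 0; 0 0 0 0; 0 0 0 0; 0 0 0 0"
  claw: -0.35

```text
clock: 37.1
ee_pos: [544.6, 357.3, 7.9]
ee_rot: [101.1, 90.0, -161.1]
ft_force: [-0.0, 0.4, -0.8]
grip_width: 57.7
```

>>> play_rows:
  steps: "0 0 0 0; 0 0 0 0; 0 0 0 0; 0 0 0 0; 0 0 0 0; 0 0 0 0; 0 0 0 0; 0 0 0 0"
  claw: -0.9

```text
clock: 37.9
ee_pos: [544.6, 357.3, 7.9]
ee_rot: [150.4, 90.0, -111.8]
ft_force: [0.6, -0.7, 0.4]
grip_width: 81.2
```

>>> play_rows:
  steps: "-0.5 0 0 0; -1 0 0 0; -1.5 0 0 0; -2 0 0 0; -2 0 0 0; -2 0 0 0; -2 0 0 0; -2 0 0 0"

```text
clock: 38.7
ee_pos: [544.7, 357.4, 139.8]
ee_rot: [-64.3, 89.9, 33.5]
ft_force: [-0.5, 0.2, -0.1]
grip_width: 81.0
```

>>> play_rows:
  steps: "-2 2.5 -2 0; 0 3 -2 0; 0 3 -2 0; 0 3 -2 0; 0 3 -2 0; 0 2 -2 0; 0 0 0 0; 0 0 0 0"

```text
clock: 39.5
ee_pos: [397.8, 216.1, 159.1]
ee_rot: [-67.0, 89.9, 30.7]
ft_force: [0.4, -0.1, -0.5]
grip_width: 81.0
```

```bash
python3 - <<'E'
from h import *
p,d=optics.capture("top"); q=cv2.cvtColor(p,cv2.COLOR_RGB2BGR)
cv2.imwrite("pics/t5.png",cv2.resize(q[80:270,70:330],None,fx=3,fy=3,interpolation=cv2.INTER_CUBIC))
W=world("top",d)
a=(abs(W[...,0]-544)<90)&(abs(W[...,1]-357)<60)&(W[...,2]>25)&(W[...,2]<80)
m=a.astype(np.uint8);k,l,s,c=cv2.connectedComponentsWithStats(m)
for i in range(1,k):
    if s[i,4]>100: P=W[l==i];print(cv2.minAreaRect(P[:,:2].astype(np.float32)),np.percentile(P[:,2],[50,97]))
go([0,0,0])
E
```

```text
((549.7536010742188, 356.0975341796875), (130.68922424316406, 51.48387145996094), 7.8692946434021) [49.23298119 57.1468366 ]
pos [398.1 216.5 158.8] F [0.2 0.  0.5] t 39.55 toolz [-0.136  0.991  0.001] w 81.4
shift cm [ 15.8   42.4  -16.06]
```

View pics/t5.png

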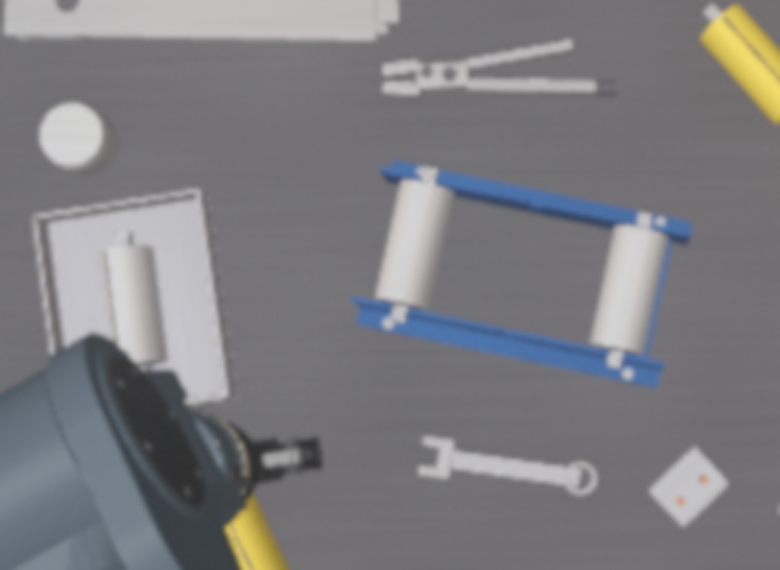

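The roller lies flat inside the tray at crop pixel (135,300), and its top reads about 55 mm. The two sound rollers are seated in the track, and the wrench, pliers, tin and bracket haven't moved. Handing in.

```bash
python3 -c "
from rig import ctrl; print(ctrl.close_job())"
```

```text
the job is handed in; nothing more can be done
None
```

The middle roller was the bad one. I lifted it straight out of its slots, laid it flat on the tray floor, and handed the job in at about 39.6 s of the 72 s limit.

- **Stroking:** I stroked all three rollers in one direction only. The outer two each got about 62 mm of rim travel, which is about 2.5 rad if nothing slipped, against almost no drag. Their seam lines had turned out of view.
- **Bad roller:** The middle one dragged with about 3 N. Its seam stopped at roughly 0.6 rad even though the stroke covered about 0.96 rad.
- **Press force:** The readings were mostly 4 to 11 N. The exception was the first stroke on the middle roller, which read 17.8 N and then 12.2 N. That is above the 6–10 N guide but below the 25 N limit. Force was read only at the end of each move, so peaks in between were not seen.
- **Last checks:** In the final top view the roller lies along the tray with its top at about 55 mm, as expected. The arm hid its near end, so I did not see the whole roller. The sound rollers are still in their slots, the wrench, pliers, tin and bracket look unmoved, and the gripper touches nothing. The bucket and collet were outside that view and the arm never went near them.

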